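# Touch-latch stationery box

## Task

Open the longer of the two wooden stationery boxes on the desk: press its flap down with a fingertip on its round raised pad so that the catch lets go, take the finger away so that the flap springs ajar, then push the flap up and right over until it stays fully open by itself. Leave the shorter box shut and do not move or pick up anything else.

Things in the scene. Friction and masses are not known exactly. Their poses are not given: they have to be found in the camera images.
- long_box: The longer wooden box, fixed to the desk: 130 mm deep (x), 220 mm wide (y), walls 68 mm high, 8 mm thick. A plywood flap 130 x 220 x 8 mm covers it; shut, the flap's top is 82 mm above the desk, its underside 6 mm above the walls, its free front edge at x = -68 mm. Origin: centre of the underside; x points from the front (catch side) to the back (hinge side), y along the width, z up.
- long_pad (a point): Round dark steel touch pad, 24 mm across, standing 3 mm proud of the top of the longer box's flap, mid-width, its centre 18 mm from the free front edge, above the catch. The point: centre of its top face (x to the hinge, z out of the flap). Pressed in 3 to 4 mm (about 3 to 5 N) it frees the catch; when the finger leaves, a damped spring pin lifts the flap ajar in about 0.5 s.
- long_edge (a point): Middle of the free front edge of the longer box's flap, at half its thickness; 130 mm from the hinge axis. Moves with the flap.
- long_hinge (a point): Hinge axis of the longer box's flap, at the flap's underside and mid-width: box frame x = +62 mm, 74 mm above the desk. The axis is the box's y.
- long_flap (a joint): Flap angle of the longer box, rad: 0 shut and latched, negative pressed in (catch frees at about -0.03, stop at -0.055, 6 mm at the pad), growing as it opens. Once freed it rests ajar at about 0.5. From there the flap (about 130 g) swings freely: let go before upright (1.57) it falls back to ajar; past upright it leans back on its stop at 1.85 and stays. It does not latch again.
- short_box: The shorter wooden box, fixed: like the longer one in make, pad and catch, but 120 mm wide (y). Origin and axes as for the longer box. To be left shut.
- short_flap (a joint): Flap angle of the shorter box in rad: 0 shut; same behaviour.
- tumbler: Loose steel drinking tumbler with lid, 74 mm across, 120 mm tall, upright. Origin at the centre of its base.
- mouse: Loose white computer mouse, 105 x 60 x 30 mm. Origin at the centre of its underside, x along its length.
- stapler: Loose black stapler, 145 x 36 x 48 mm. Origin at the centre of its underside, x along its length.

How it is judged:
On the way, in this order (a step that is already met when the one before it is completed fails the run):
1. the fingers press the longer box's flap in by its round pad until the catch lets go (value of joint long_flap below -0.02 rad and contact force between the fingers and long_flap_c1 above 0.5 N).
2. the flap, free of the robot, has sprung ajar (value of joint long_flap between 0.35 and 0.8 rad and contact force between each of the arm, the fingers and long_flap below 0.1 N), for 0.2 s.
3. the flap has been pushed over past upright (value of joint long_flap above 1.65 rad), for 0.2 s.
At the end, for the whole second after the job is handed in: The longer box's flap rests past upright on its stop (angle above 1.65 rad, still); the shorter box's flap is still shut (within 0.02 rad); tumbler, mouse and stapler are within 20 mm of where they were, the tumbler upright (value of joint long_flap above 1.65 rad and velocity of joint long_flap between -0.1 and 0.1 rad/s and value of joint short_flap between -0.02 and 0.02 rad and distance of each of tumbler, mouse, stapler from where it was at the start of the episode below 0.02 m and angle between tumbler's own z axis and vertical below 0.15 rad); the robot touches nothing.
It fails at once if the shorter box's catch was released (value of joint short_flap above 0.05 rad).
It fails at once if the tumbler, mouse or stapler was lifted, carried or pushed away (distance of any of tumbler, mouse, stapler from where it was at the start of the episode above 0.03 m or height (world z) of any of tumbler, mouse, stapler above 0.015 m).
It also fails if it takes over 42 s, if anything falls off the work surface, if the arm or the gripper's body presses on something with over 40 N, if the wrist force passes 120 N, or if a joint passes its speed limit or range.

## Robot

A 6-joint arm with a two-finger parallel gripper is mounted at the origin on the work surface. World frame = base frame: x ahead of the robot, y to its left, z up, the work surface at z = 0. Lengths are in m, angles in rad, forces in N, time in s.
With the tool pointing down it reaches from about 0.25 to 0.725 m from the base axis. Payload 4 kg.
Tool frame: the origin (TCP) lies midway between the tips of the shut fingers; the grasp point (between the pads) lies bot.pinch_z behind it (bot.pinch_z is the distance from the TCP to the grasp point, in m); z points along the fingers, y is the direction in which the jaws open and shut (so a half turn about z gives the same grasp; the last joint's range is limited). The gripper opens to 85 mm and grips with 20 to 120 N. Pads are 22 mm wide; open, the fingers measure 114 mm over their backs; the gripper's body (76 mm by 85 mm) begins 54 mm behind the grasp point. The pads swing forward as they close: fully open they stand 13 mm farther back than shut.
Start: joints at [-1.157, 0.241, 0.005, 1.335, 0, 1.571], TCP at [0.201, -0.458, 0.231] pointing down, gripper open.
Joint ranges: [-2.72, 2.72], [-1.05, 1.87], [-1.09, 1.28], [-1.99, 2.15], [-1.42, 1.44], [-3.14, 3.14]. Speed limits (rad/s): [2.79, 2.79, 3.14, 3.14, 3.14, 3.14].

## Interface

Orientations are given as a unit quaternion [x, y, z, w].
In Python, from workcell import bot gives the robot as it stands. The module is installed in compiled form; this text tells all that it offers.
- The arm moves only by the tool move_arm, never from a script. Its argument "series" is a list that holds one entry, the list of rows, each a list of 7 numbers: the shift along the world's x, y, z in cm, then the turn, a rotation vector about the world's x, y, z in degrees, then the opening, from 0 (shut) to 1 (fully open). A call has exactly 5 rows; each row shifts and turns the pose as measured when the row begins; what a row does not reach is not made up. A row lasts 1/10 s, in which the tool goes at most 50 mm and 8.59 degrees, less where a joint would pass 70% of its speed; a pose out of reach is approached as far as the arm can. A call with a gripper value outside its range is refused whole. The fingers move at their own pace and stop on an object; the grip force is fixed at half the most. Time passes only in rows, so rows that do not move let the fingers close, or fill a call up. It gives the time, the measured TCP pose, the force and the opening at its end, in the units of the state.
- bot.get_obs(): the state, without advancing time (a new reading comes with each control period).
- bot.camera(name): name is "side" or "top" or "wrist"; returns (picture, depth): 384x512x3 uint8, red, green, blue; 384x512 float32, m along the optical axis (not along the pixel's ray), 0 where there is no reading.
- bot.camera_info(name): a dict with "vfov" (degrees; the focal length in pixels is half the picture's height over the tangent of half this angle, whatever the lens; pixels are square), "cx", "cy" (the principal point, pixels), "cam_to_world" (4x4, takes a point from camera to world coordinates); the wrist camera has in their place "tool_from_camera" (4x4, takes a point from camera to tool coordinates, whose origin is the TCP and whose axes are the flange's). Camera axes: x right, y down, z forward; pixel columns grow to the right and rows downward; lengths in m; the calibration is good to about 2 mm. The wrist camera is an equidistant fisheye: a pixel r from the principal point sees the ray r / f radians off the axis. A picture is of the moment at which its call begins: read the wrist's pose just before it. camera_info takes no time and is no camera call.
- bot.job_done(): hands the job in, once; it reports no verdict.
Trained networks look in the newest picture that a camera, given by its name, has taken for a name from the list of things; names that differ only in an ending like _2 or _b are one class to them, and where a whole thing is asked for, a point or a joint stands for the part that bears it (a point fixed in the world has none). Each returns a list of dicts, best first, with "confidence" (0 to 1); they miss things now and then, are a little off and sometimes report something else, mostly with a low value. They report only what shows in the picture. A call takes as long as a camera call.
- bot.find_in(camera, target): "at" ([x, y, z] in m, in world coordinates, good to about 4 mm: the middle of the surface that is visible of it).
The state is a dict: "clock": time; "joint_pos": joint angles; "joint_vel": joint speeds; "tau": joint torques, N m; "eef_pos": TCP position; "tool_rot": TCP orientation; "ft_force": force on the tool from outside, world axes, zero at the start; "ft_torque": the same for the moment, N m; "grip_width": finger opening in m.
Only numpy, scipy, OpenCV 4.12 (cv2) and the standard library are available. Lean on these libraries where they do the work, as an engineer would, in place of code of your own. Each camera call takes 0.05 s, during which the arm holds its last target.

## Working session

There is one attempt and no reset: what is moved stays moved. The work goes in short steps, Python scripts to look and compute and a tool call to move; the robot and the scene stay as the last step left them, time stands still between calls to the robot, and variables do not carry over. Pictures are saved under pics/ and viewed, and the job is handed in when it is done.

Besides the shell and the picture viewer there is one more tool, called after "Request:" as name([rows], argument=value, ...), one row to a line, values as JSON. move_arm: Moves the arm, as the interface text tells. Its arguments: {"type":"object","properties":{"series":{"type":"array","items":{"type":"array","items":{"type":"array","items":{"type":"number"}}}}},"required":["series"]}

```bash
mkdir -p pics; ls; python3 - <<'E'
from workcell import bot
import cv2,numpy as np
print(bot.get_obs())
for n in("top","side"):
    p,d=bot.camera(n); cv2.imwrite(f"pics/{n}0.png",p[:,:,::-1]); np.save(f"{n}0.npy",d); print(bot.camera_info(n))
    for t in("long_box","long_pad","short_box","long_edge","tumbler","mouse","stapler"):
        print(t,[(np.round(r["at"],3),round(r["confidence"],2)) for r in bot.find_in(n,t)][:3])
print(bot.get_obs()["clock"])
E
```

```text
pics
{'clock': 0.0, 'joint_pos': array([-1.15698499e+00,  2.41419177e-01,  3.72695959e-03,  1.33520548e+00,
       -1.91281630e-05,  1.57080735e+00]), 'joint_vel': array([-3.17393886e-06, -1.21073576e-03,  1.86062793e-04, -1.14838505e-03,
        1.03502964e-04, -1.61812552e-03]), 'tau': array([ 1.75967471e-04, -3.72321403e+01,  2.52405471e+01,  1.69617048e-02,
        1.26166660e-04, -4.61892231e-07]), 'eef_pos': array([ 0.20079094, -0.45721987,  0.23041091]), 'tool_rot': array([ 9.78671866e-01,  2.05427057e-01, -2.25211023e-04, -1.02631102e-03]), 'ft_force': array([ 0.30602902, -0.54119112,  0.5446613 ]), 'ft_torque': array([ 0.01418499, -0.0059505 ,  0.0312622 ]), 'grip_width': 0.08551667559768983}
{'vfov': 45.31183896691132, 'cx': 266.06209205455843, 'cy': 193.82811421723954, 'cam_to_world': array([[-1.46739749e-02, -9.87719704e-01,  1.55545688e-01,
         2.49808443e-01],
       [-9.99850304e-01,  1.59210047e-02,  6.77429137e-03,
        -1.25147626e-03],
       [-9.16754469e-03, -1.55422997e-01, -9.87805471e-01,
         1.70349529e+00],
       [ 0.00000000e+00,  0.00000000e+
[... 482 characters left out ...]
rray([[-0.97141233, -0.16239648,  0.17316312,  0.22578443],
       [-0.23722873,  0.69162243, -0.68218835,  1.16401845],
       [-0.00897851, -0.70376544, -0.71037567,  1.29077343],
       [ 0.        ,  0.        ,  0.        ,  1.        ]])}
long_box [(array([0.568, 0.29 , 0.079]), 0.7)]
long_pad [(array([0.575, 0.266, 0.08 ]), 0.63)]
short_box [(array([ 0.521, -0.214,  0.085]), 0.81), (array([0.386, 0.028, 0.026]), 0.27)]
long_edge [(array([0.574, 0.274, 0.083]), 0.91)]
tumbler [(array([0.547, 0.49 , 0.119]), 0.58), (array([0.575, 0.268, 0.082]), 0.29)]
mouse [(array([0.383, 0.026, 0.022]), 0.67), (array([0.569, 0.292, 0.081]), 0.36)]
stapler [(array([ 0.592, -0.506,  0.033]), 0.91)]
0.8
```

View pics/top0.png

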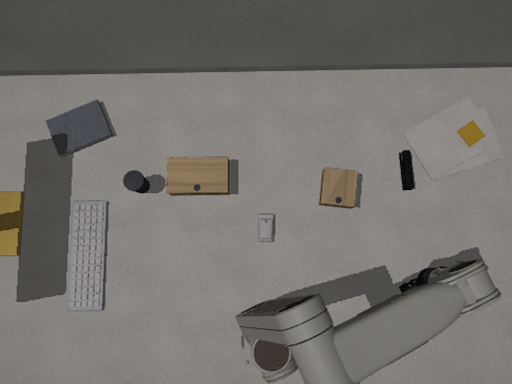

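View pics/side0.png

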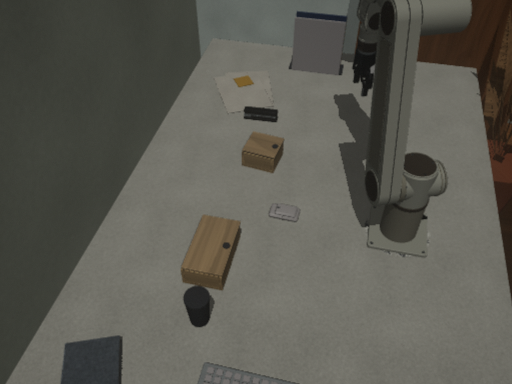

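```bash
cat > h.py <<'E'
import numpy as np,cv2
from workcell import bot
def cloud(n,d):
    i=bot.camera_info(n); H,W=d.shape; f=H/2/np.tan(np.radians(i["vfov"]/2))
    u,v=np.meshgrid(np.arange(W),np.arange(H))
    P=np.stack([(u-i["cx"])/f*d,(v-i["cy"])/f*d,d],-1)
    T=i["cam_to_world"]; return P@T[:3,:3].T+T[:3,3]
E
python3 - <<'E'
from h import *
for n,box,sb,pad in(("top",(150,145,245,205),(315,160,365,215),(197,187)),("side",(170,205,250,295),(235,125,290,175),(226,245))):
    d=np.load(f"{n}0.npy");img=cv2.imread(f"pics/{n}0.png");C=cloud(n,d)
    for nm,b in(("long",box),("short",sb)):
        c=C[b[1]:b[3],b[0]:b[2]];g=img[b[1]:b[3],b[0]:b[2]]
        m=(c[...,2]>.07)&(c[...,2]<.095)
        pts=c[m]; r=cv2.minAreaRect((pts[:,:2]*1000).astype(np.float32)); print(n,nm,m.sum(),r,np.median(pts[:,2]),np.round(cv2.boxPoints(r)).tolist())
        dk=m&(g.max(-1)<60); 
        nl,lab,st,ce=cv2.connectedComponentsWithStats(dk.astype(np.uint8))
        for k in range(1,nl):
            if st[k,4]>12: print(" dark",st[k,4],ce[k]+b[:2],c[lab==k].mean(0))
E
```

```text
top long 2200 ((582.7816772460938, 257.1516418457031), (221.7799835205078, 134.88575744628906), 89.98025512695312) 0.08214619904456133 [[515.0, 146.0], [650.0, 146.0], [650.0, 368.0], [515.0, 368.0]]
 dark 26 [196.61538462 187.15384615] [0.5327129  0.25765468 0.08565555]
top short 1226 ((529.7481079101562, -252.93255615234375), (121.2193603515625, 134.74838256835938), 82.22410583496094) 0.08209513015211456 [[455.0, -304.0], [588.0, -322.0], [605.0, -202.0], [471.0, -184.0]]
 dark 25 [337.96 199.6 ] [ 0.4797331  -0.24496418  0.08558878]
side long 2390 ((577.2835693359375, 257.15643310546875), (226.37567138671875, 134.8888397216797), 89.8493881225586) 0.08249177289310805 [[510.0, 144.0], [644.0, 144.0], [645.0, 370.0], [510.0, 371.0]]
 dark 31 [225.90322581 245.12903226] [0.52931399 0.25882141 0.08613301]
side short 755 ((523.7750244140625, -252.84158325195312), (134.83888244628906, 135.26095581054688), 80.77999114990234) 0.08316191967292719 [[446.0, -309.0], [580.0, -330.0], [601.0, -197.0], [468.0, -175.0]]
 dark 15 [274.66666667 145.93333333] [ 0.47699182 -0.24519141  0.08558629]
```

```bash
python3 - <<'E'
import cv2
a=cv2.imread("pics/top0.png")[140:220,110:260];cv2.imwrite("pics/topz.png",cv2.resize(a,None,fx=5,fy=5,interpolation=2))
a=cv2.imread("pics/side0.png")[200:335,160:260];cv2.imwrite("pics/sidez.png",cv2.resize(a,None,fx=4,fy=4,interpolation=2))
E
```

```text
(no output)
```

View pics/topz.png

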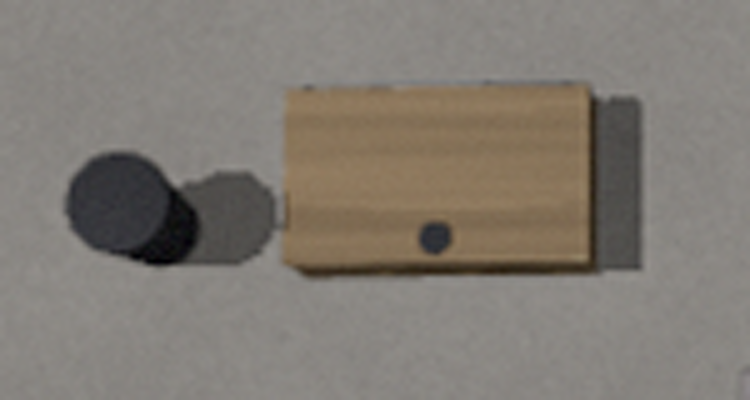

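View pics/sidez.png

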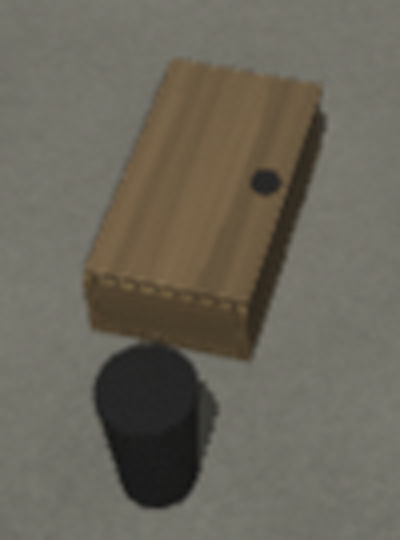

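Request:
move_arm([
  [[2.0,4.5,0,0,0,8.5,0],[2.0,4.5,0,0,0,8.5,0],[2.0,4.5,0,0,0,8.5,0],[2.0,4.5,0,0,0,8.5,0],[2.0,4.5,0,0,0,8.5,0]],
])

```text
clock: 1.3
eef_pos: [0.301, -0.2325, 0.2305]
tool_rot: [0.835, 0.55, 0.001, 0.002]
ft_force: [1.2, -0.9, -1.2]
grip_width: 0.0124
```

Request:
move_arm([
  [[2.0,4.5,0,0,0,8.5,0],[2.0,4.5,0,0,0,8.5,0],[2.0,4.5,0,0,0,8.5,0],[2.0,4.5,0,0,0,8.5,0],[2.0,4.5,0,0,0,8.5,0]],
])

```text
clock: 1.8
eef_pos: [0.4013, -0.003, 0.2323]
tool_rot: [0.576, 0.818, 0.003, 0.004]
ft_force: [1.1, -0.6, 0.4]
grip_width: -0.0002
```

Request:
move_arm([
  [[2.0,4.5,0,0,0,8.5,0],[2.0,4.5,0,0,0,8.5,0],[2.0,4.5,0,0,0,8.5,0],[2.0,4.5,0,0,0,8.5,0],[2.0,4.5,0,0,0,8.5,0]],
])

```text
clock: 2.3
eef_pos: [0.5009, 0.2264, 0.2336]
tool_rot: [0.236, 0.972, 0.006, 0.005]
ft_force: [0.5, -0.3, 1.1]
grip_width: 0.0001
```

Request:
move_arm([
  [[2.0,2.1,0,0,0,8.5,0],[1.0,1.05,-3.0,0,0,8.5,0],[0,0,-4.0,0,0,8.5,0],[0,0,-3.0,0,0,2,0],[0,0,0,0,0,0,0]],
])

```text
clock: 2.8
eef_pos: [0.5344, 0.2686, 0.1302]
tool_rot: [-0.007, 1.0, 0.009, 0.005]
ft_force: [-0.1, -0.1, -0.1]
grip_width: 0.0
```

```bash
python3 - <<'E'
from h import *
o=bot.get_obs();print(o["eef_pos"],o["tool_rot"],o["ft_force"],o["joint_pos"])
for n in("top","side"):
    p,d=bot.camera(n); cv2.imwrite(f"pics/{n}1.png",cv2.resize(p[140:300,110:290,::-1],None,fx=4,fy=4))
E
```

```text
[0.53442001 0.26857974 0.13019427] [-0.00744157  0.99991659  0.00941975  0.00476588] [-0.09079442 -0.05311741 -0.14038649] [0.45920706 0.47842038 0.08240015 1.1579749  0.01278799 0.44443039]
```

View pics/side1.png

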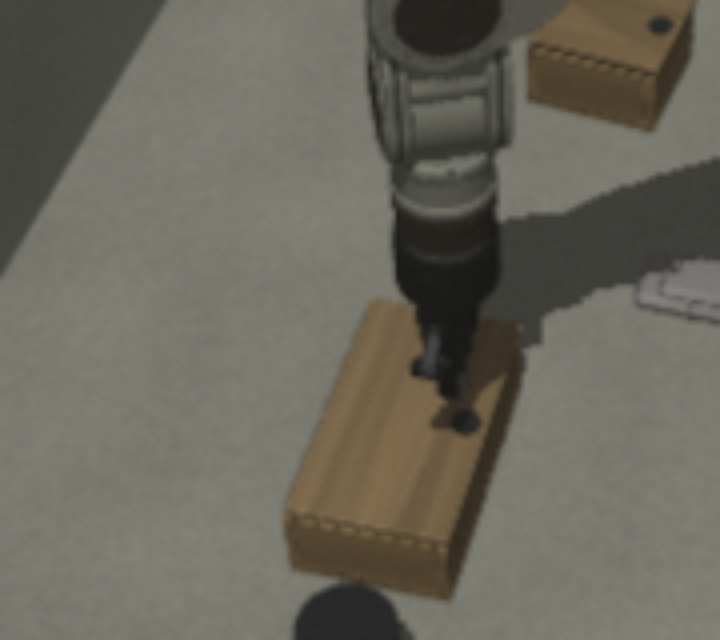

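The shut fingertips hang about 4.5 cm above the pad of the long box (fingertips at about (450,385), pad at (465,420) in the crop). I'll correct the y overshoot and lower.

Request:
move_arm([
  [[-0.3,-1.0,0,0,0,0,0],[0,0,-2.0,0,0,0,0],[0,0,-1.2,0,0,0,0],[0,0,0,0,0,0,0],[0,0,0,0,0,0,0]],
])

```text
clock: 3.4
eef_pos: [0.5391, 0.259, 0.1131]
tool_rot: [-0.005, 1.0, 0.014, 0.016]
ft_force: [0.4, 0.6, 0.7]
grip_width: -0.0003
```

```bash
python3 - <<'E'
from h import *
o=bot.get_obs();print(o["eef_pos"],o["ft_force"])
p,d=bot.camera("wrist"); cv2.imwrite("pics/w1.png",p[:,:,::-1])
E
```

```text
[0.53914048 0.25896766 0.1130529 ] [0.35490916 0.55631116 0.69412029]
```

View pics/w1.png

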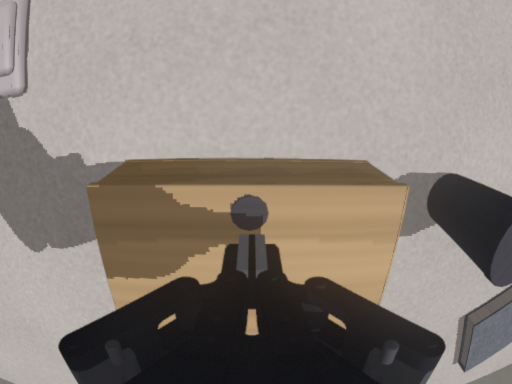

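The wrist view shows the fingertips at about (252,240) laterally lined up with the pad at (249,212), a little behind it.

Request:
move_arm([
  [[-0.8,0,0,0,0,0,0],[0,0,0,0,0,0,0],[0,0,-1.5,0,0,0,0],[0,0,0,0,0,0,0],[0,0,0,0,0,0,0]],
])

```text
clock: 3.95
eef_pos: [0.5319, 0.26, 0.1017]
tool_rot: [-0.005, 1.0, 0.016, 0.019]
ft_force: [0.9, -0.7, 0.2]
grip_width: -0.0002
```

Request:
move_arm([
  [[0,0,-1.2,0,0,0,0],[0,0,-0.6,0,0,0,0],[0,0,-0.3,0,0,0,0],[0,0,-0.3,0,0,0,0],[0,0,-0.2,0,0,0,0]],
])

```text
clock: 4.45
eef_pos: [0.5325, 0.2607, 0.0787]
tool_rot: [-0.005, 1.0, 0.016, 0.02]
ft_force: [-7.9, -3.0, 20.8]
grip_width: -0.0002
```

Request:
move_arm([
  [[0,0,5,0,0,0,0],[-2,0,4.5,0,0,0,0],[-4,0,3,0,0,0,0],[-4,0,0,0,0,0,0],[-4,0,0,0,0,0,0]],
])

```text
clock: 4.95
eef_pos: [0.3932, 0.2605, 0.2041]
tool_rot: [-0.002, 1.0, 0.018, 0.022]
ft_force: [0.0, 0.6, 0.4]
grip_width: 0.0002
```

Request:
move_arm([
  [[0,0,0,0,-8.5,0,0],[0,0,0,0,-8.5,0,0],[0,0,0,0,-8.5,0,0],[0,0,0,0,-8.5,0,0],[0,0,0,0,-8.5,0,0]],
])

```text
clock: 5.45
eef_pos: [0.3943, 0.2617, 0.2106]
tool_rot: [-0.006, 0.921, 0.022, 0.389]
ft_force: [1.5, 2.5, -1.2]
grip_width: -0.0002
```

```bash
python3 - <<'E'
from h import *
o=bot.get_obs();print(o["eef_pos"],o["ft_force"],o["joint_pos"])
p,d=bot.camera("side"); cv2.imwrite("pics/s2.png",cv2.resize(p[100:310,110:330,::-1],None,fx=2.8,fy=2.8))
print([(np.round(r["at"],3),round(r["confidence"],2)) for r in bot.find_in("side","long_edge")])
C=cloud("side",d)
m=(C[...,0]>.5)&(C[...,0]<.68)&(C[...,1]>.27)&(C[...,1]<.36)&(C[...,2]>.07)&(C[...,2]<.2)
P=C[m]
for x in np.arange(.5,.68,.01):
    s=P[abs(P[:,0]-x)<.005]
    if len(s)>3: print(round(x,3),len(s),np.median(s[:,2]).round(4))
E
```

```text
[0.39431023 0.26167123 0.21062728] [ 1.53650186  2.54700483 -1.15677214] [ 0.95127614 -0.14922214 -0.77100303  0.37312268 -0.59093982  0.75815783]
[(array([0.582, 0.272, 0.114]), 0.87)]
0.51 4 0.0717
0.52 17 0.0713
0.53 71 0.1409
0.54 65 0.138
0.55 70 0.1329
0.56 65 0.1269
0.57 67 0.122
0.58 68 0.1167
0.59 64 0.1108
0.6 63 0.1058
0.61 69 0.1005
0.62 60 0.0952
0.63 63 0.0901
0.64 57 0.0843
```

View pics/s2.png

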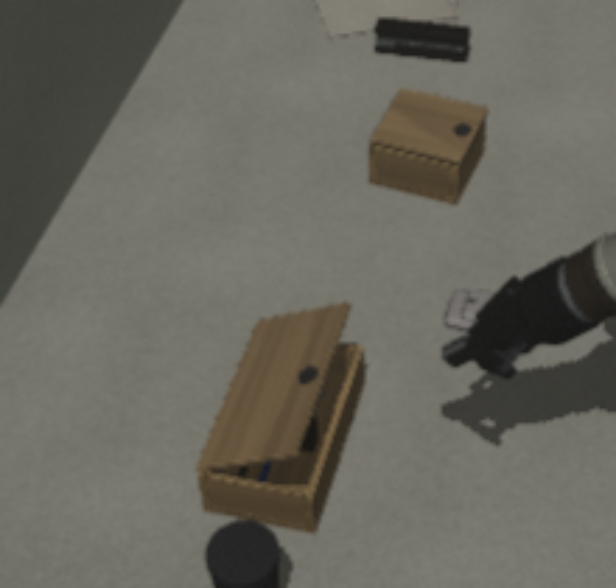

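The flap rests ajar at about 0.5 rad (front edge near x 0.528, z 0.14), and the gripper stands clear at right, about (460,350) in the crop. Next I tilt the finger more and bring it under the edge.

Request:
move_arm([
  [[2,0,-2.5,0,-8.5,0,0],[2,0,-2.5,0,-8.5,0,0],[2,0,-2.5,0,0,0,0],[1,0,-1.5,0,0,0,0],[0,0,0,0,0,0,0]],
])

```text
clock: 6.05
eef_pos: [0.4542, 0.271, 0.1344]
tool_rot: [-0.013, 0.888, 0.021, 0.458]
ft_force: [0.2, 0.2, -0.2]
grip_width: 0.0
```

Request:
move_arm([
  [[1,-0.5,-1.5,0,-6,0,0],[1,-0.5,-1.5,0,-4,0,0],[1,0,-0.5,0,0,0,0],[0,0,0,0,0,0,0],[0,0,0,0,0,0,0]],
])

```text
clock: 6.55
eef_pos: [0.4881, 0.2716, 0.109]
tool_rot: [-0.013, 0.857, 0.023, 0.514]
ft_force: [-0.2, 1.0, 0.5]
grip_width: -0.0002
```

```bash
python3 - <<'E'
from h import *
o=bot.get_obs();print(o["eef_pos"],o["tool_rot"],o["ft_force"],o["joint_pos"])
p,d=bot.camera("side"); cv2.imwrite("pics/s3.png",cv2.resize(p[180:310,150:330,::-1],None,fx=4,fy=4))
E
```

```text
[0.48805116 0.27159183 0.10895147] [-0.0127453   0.85713435  0.02313449  0.51441526] [-0.2367159   1.03525501  0.46136772] [ 0.8587404   0.38522453 -1.02223626 -0.7558323  -0.68496811  0.47967996]
```

View pics/s3.png

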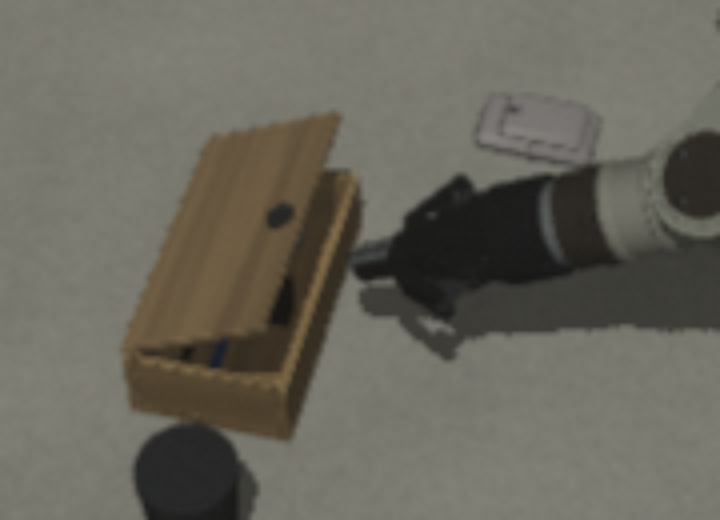

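The finger stands just in front of the front wall and below the flap edge (tip at about (360,262)), clear of the mouse and the tumbler.

Request:
move_arm([
  [[1.5,-0.3,-0.3,0,0,0,0],[1.5,0,-0.3,0,0,0,0],[1.5,0,-0.2,0,0,0,0],[1.2,0,0,0,0,0,0],[0,0,0,0,0,0,0]],
])

```text
clock: 7.1
eef_pos: [0.5348, 0.2718, 0.0967]
tool_rot: [-0.025, 0.862, 0.028, 0.506]
ft_force: [-3.9, 1.9, 4.3]
grip_width: 0.0
```

```bash
python3 - <<'E'
from h import *
o=bot.get_obs();print(o["eef_pos"],o["ft_force"],o["joint_vel"].round(3),o["joint_pos"])
p,d=bot.camera("side"); cv2.imwrite("pics/s4.png",cv2.resize(p[180:310,150:330,::-1],None,fx=4,fy=4))
p,d=bot.camera("wrist"); cv2.imwrite("pics/w4.png",p[:,:,::-1])
o=bot.get_obs();print(o["eef_pos"],o["ft_force"],o["joint_vel"].round(3))
E
```

```text
[0.53476042 0.27181899 0.09671664] [-3.8768123   1.89643677  4.27312857] [ 0.026 -0.026 -0.045  0.015  0.022  0.   ] [ 0.7453496   0.43920881 -0.95757935 -0.78121432 -0.56673611  0.38914057]
[0.53534068 0.27177437 0.09726049] [-24.77643561   2.15143939   7.59821912] [ 0.002  0.     0.001  0.002 -0.     0.   ]
```

View pics/s4.png

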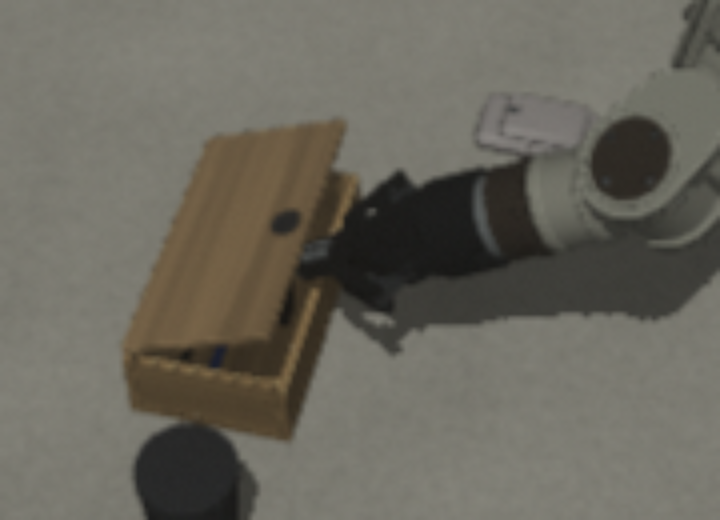

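View pics/w4.png

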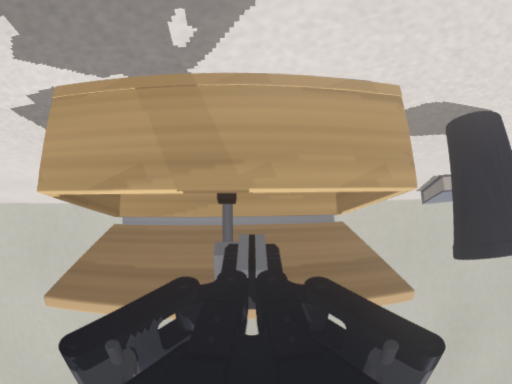

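The wrist view shows the cause of the 25 N: the box's vertical spring pin and catch, at about (228,225), stand right in front of the fingertip at (250,245). I'll back off and go in beside it, 6 cm toward -y.

Request:
move_arm([
  [[-2,0,0.3,0,0,0,0],[-2.5,0,0.3,0,0,0,0],[0,-3,0,0,0,0,0],[0,-3,0,0,0,0,0],[0,0,0,0,0,0,0]],
])

```text
clock: 7.7
eef_pos: [0.5005, 0.2261, 0.1111]
tool_rot: [-0.024, 0.863, 0.028, 0.504]
ft_force: [0.4, -0.1, 0.3]
grip_width: 0.0002
```

Request:
move_arm([
  [[0,-2,-0.6,0,0,0,0],[0.5,-0.5,-0.4,0,0,0,0],[2,0,-0.3,0,0,0,0],[2,0,0,0,0,0,0],[1.5,0,0,0,0,0,0]],
])

```text
clock: 8.2
eef_pos: [0.5713, 0.2091, 0.1009]
tool_rot: [-0.022, 0.865, 0.027, 0.5]
ft_force: [-0.4, 0.1, -0.7]
grip_width: 0.0001
```

```bash
python3 - <<'E'
from h import *
p,d=bot.camera("wrist"); cv2.imwrite("pics/w5.png",p[:,:,::-1])
o=bot.get_obs();print(o["eef_pos"],o["ft_force"],o["joint_vel"].round(3),o["joint_pos"])
E
```

```text
[0.57359506 0.2095881  0.10202245] [2.61797207 1.13646826 0.32707951] [ 0.028 -0.019 -0.035 -0.034 -0.027  0.028] [ 0.54596573  0.42045134 -0.97300803 -0.82420364 -0.4018883   0.27422187]
```

View pics/w5.png

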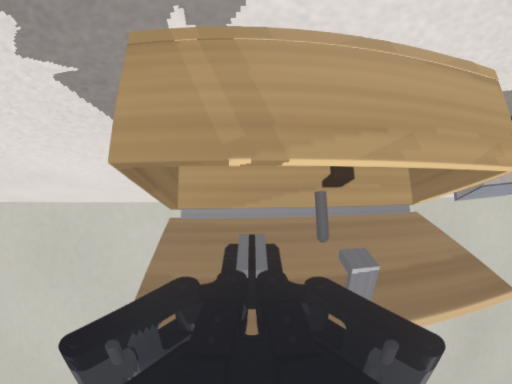

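The fingertip at about (252,240) is now under the flap, and the pin at (322,215) and catch at (358,262) lie clear to the right. Now I lift along the arc.

Request:
move_arm([
  [[0,0,1.5,0,0,0,0],[0.2,0,1.8,0,0,0,0],[0.8,0,1.5,0,0,0,0],[1.2,0,1.2,0,0,0,0],[1.2,0,0.8,0,0,0,0]],
])

```text
clock: 8.75
eef_pos: [0.6043, 0.209, 0.1631]
tool_rot: [-0.024, 0.869, 0.025, 0.494]
ft_force: [-0.4, -0.5, -0.4]
grip_width: -0.0
```

```bash
python3 - <<'E'
from h import *
p,d=bot.camera("side"); cv2.imwrite("pics/s6.png",cv2.resize(p[180:310,150:330,::-1],None,fx=4,fy=4))
o=bot.get_obs();print(o["eef_pos"],o["ft_force"],o["joint_vel"].round(3),o["joint_pos"])
E
```

```text
[0.60679115 0.20955666 0.16574025] [2.01944696 0.19980011 2.17754746] [ 0.012  0.008 -0.018 -0.08  -0.016  0.016] [ 0.50074473  0.25152027 -0.84466547 -0.52489708 -0.3619865   0.24882479]
```

View pics/s6.png

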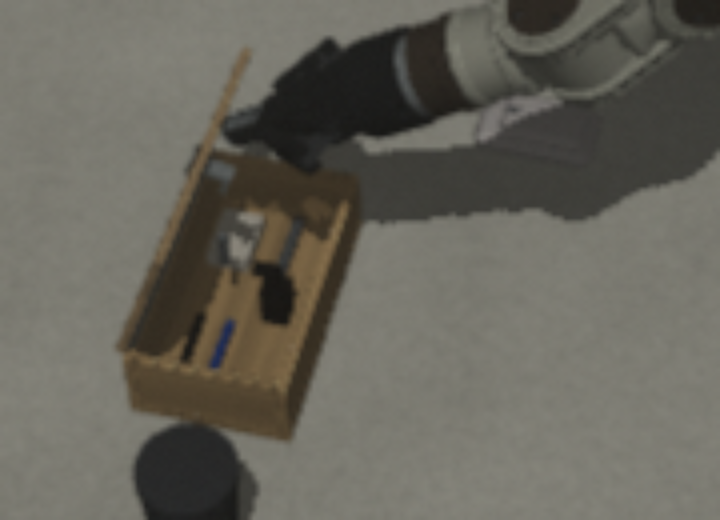

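The flap stands at about 1.3 rad with the fingertip at (240,125) behind it; I continue the push forward.

Request:
move_arm([
  [[1.0,0,0.3,0,0,0,0],[1.0,0,0.2,0,0,0,0],[1.0,0,0,0,0,0,0],[1.0,0,0,0,0,0,0],[0.5,0,0,0,0,0,0]],
])

```text
clock: 9.3
eef_pos: [0.6537, 0.21, 0.1684]
tool_rot: [-0.024, 0.868, 0.025, 0.495]
ft_force: [0.6, 0.3, 0.9]
grip_width: 0.0001
```

```bash
python3 - <<'E'
from h import *
p,d=bot.camera("side"); cv2.imwrite("pics/s7.png",cv2.resize(p[180:310,150:330,::-1],None,fx=4,fy=4))
o=bot.get_obs();print(o["eef_pos"],o["ft_force"],o["joint_vel"].round(3),o["joint_pos"])
E
```

```text
[0.65413155 0.20991849 0.1685039 ] [ 0.22725939 -0.4068712   0.31129879] [ 0.009 -0.019 -0.027 -0.005 -0.008  0.007] [ 0.44886835  0.30399521 -0.74109007 -0.48093715 -0.31744388  0.21916136]
```

View pics/s7.png

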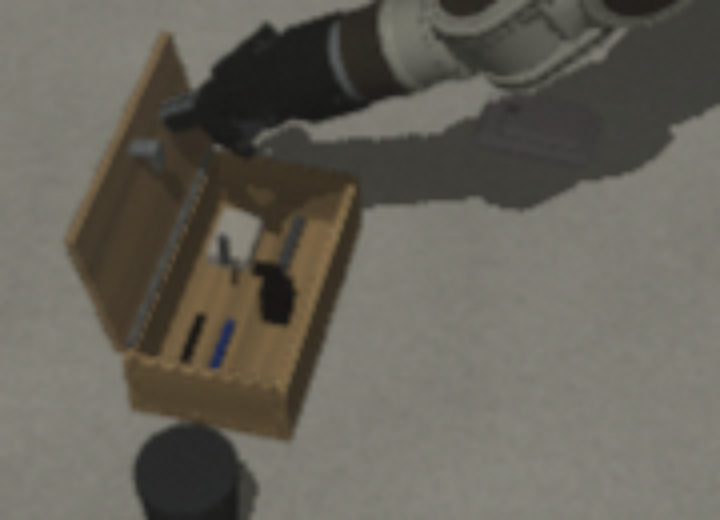

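The flap now leans back past upright (its edge from (70,240) to (165,35)). I'll withdraw the finger backwards, then up.

Request:
move_arm([
  [[-3,0,0.5,0,0,0,0],[-4,0,1,0,0,0,0],[-4,0,2,0,0,0,0],[-4,0,2,0,0,0,0],[0,0,0,0,0,0,0]],
])

```text
clock: 9.85
eef_pos: [0.5007, 0.2076, 0.2217]
tool_rot: [-0.022, 0.869, 0.024, 0.494]
ft_force: [0.7, 0.0, -0.4]
grip_width: 0.0001
```

Request:
move_arm([
  [[0,0,0,0,0,0,0],[0,0,0,0,0,0,0],[0,0,0,0,0,0,0],[0,0,0,0,0,0,0],[0,0,0,0,0,0,0]],
])

```text
clock: 10.35
eef_pos: [0.5022, 0.2077, 0.2204]
tool_rot: [-0.022, 0.869, 0.023, 0.493]
ft_force: [0.5, 0.5, -0.3]
grip_width: -0.0
```

```bash
python3 - <<'E'
from h import *
d0=np.load("side0.npy")
p,d=bot.camera("side"); cv2.imwrite("pics/s8.png",p[:,:,::-1])
o=bot.get_obs();print(o["clock"],o["eef_pos"],o["ft_force"],o["joint_vel"].round(3))
C=cloud("side",d)
m=(C[...,0]>.6)&(C[...,0]<.75)&(C[...,1]>.17)&(C[...,1]<.35)&(C[...,2]>.1)&(C[...,2]<.198)
P=C[m]; k=np.polyfit(P[:,2],P[:,0],1); print("flap",m.sum(),k,np.pi/2+np.arctan(k[0]))
for t in("tumbler","mouse","stapler","short_box"): print(t,[(np.round(r["at"],3),round(r["confidence"],2)) for r in bot.find_in("side",t)][:1])
E
```

```text
10.4 [0.50210067 0.20771675 0.22034676] [0.37279816 0.39575144 0.45379781] [ 0.001 -0.009 -0.004  0.002  0.002 -0.001]
flap 989 [0.26997803 0.62175042] 1.8344876819809848
tumbler [(array([0.547, 0.489, 0.119]), 0.9)]
mouse [(array([0.379, 0.033, 0.026]), 0.72)]
stapler [(array([ 0.594, -0.505,  0.03 ]), 0.78)]
short_box [(array([ 0.525, -0.217,  0.087]), 0.58)]
```

View pics/s8.png

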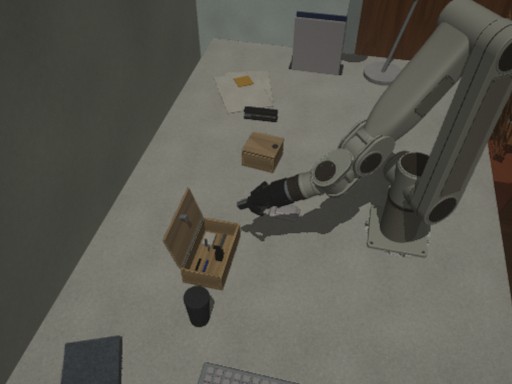

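The flap stays open at about 1.83 rad with the gripper clear. The tumbler, stapler and short box are where they were; the mouse at (285,210) is partly hidden by the gripper.

```bash
python3 -c "
from workcell import bot
print(bot.job_done())"
```

```text
the job is handed in; nothing more can be done
None
```

The longer box is open, and I handed the job in at about 10.4 s of the 42 s limit. I pressed its pad to the stop (about 21 N at the wrist) and withdrew. The flap sprang ajar to about 0.5 rad, and I pushed it over with the fingertip from beneath.

**Last checks:**
- **Long flap:** it stays open by itself, measured at 1.83 rad, with the gripper about 15 cm clear and no notable wrist force.
- **Short box:** it looks shut in the side picture. I did not measure its flap angle again.
- **Tumbler and stapler:** both were found within about 3 mm of where they started.
- **Mouse:** the finder put it about 9 mm from its first reading. The gripper was hiding part of it, and the arm was not meant to go near it, but I did not check from another view.

**What went wrong:** on the first try to get under the flap, the fingertip ran into the box's spring pin with about 25 N. I backed off and went in about 6 cm to the side. The pin looked undamaged afterwards.

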